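Fit and set the ring nut of a bead carousel

ROBOT

A 6-joint arm with a two-finger parallel gripper is mounted at the origin on the work surface. World frame = base frame: x ahead of the robot, y to its left, z up, the work surface at z = 0. Lengths are in m, angles in rad, forces in N, time in s.
With the tool pointing down it reaches from about 0.35 to 0.775 m from the base axis. Payload 7.3 kg.
Tool frame: the origin (TCP) lies midway between the tips of the shut fingers; the grasp point (between the pads) lies 19 mm behind it; z points along the fingers, y is the line along which they close (so a half turn about z gives the same grasp; the last joint's range is limited). The gripper opens to 92 mm and grips with 3 to 60 N. Pads are 19 mm wide; open, the fingers measure 130 mm over their backs; the gripper's body (75 mm by 190 mm) begins 47 mm behind the grasp point.
Start: joints at [-1.369, 0.342, 1.524, -0, 1.275, -0.146], TCP at [0.179, -0.494, 0.227] pointing down, gripper open.
Joint ranges: [-2.53, 2.53], [-0.77, 2.02], [0.04, 2.7], [-1, 4.14], [0.28, 2.66], [-3.11, 3.11]. Speed limits (rad/s): [2.57, 2.57, 3.14, 3.14, 3.14, 3.14].

INTERFACE

Orientations are given as [roll, pitch, yaw] about the fixed x, y, z axes, in that order (R = Rz(yaw) Ry(pitch) Rx(roll)).
In Python, from cell import monitor, vision, workorder gives the robot as it stands.
- The arm moves only by the tool move_arm, never from a script. Its argument "rows" is a list of rows, each a list of 5 numbers: the shift along the world's x, y, z in mm, then the turn about the world's z in rad, then the closure, from -1 (fully open) to 1 (shut). A call has 1 to 12 rows; each row shifts and turns the commanded pose from where the row before left it; what a row does not reach is not made up. A row lasts 1/10 s, in which the tool goes at most 50 mm and 8.59 degrees, less where a joint would pass 70% of its speed; a pose out of reach is approached as far as the arm can. A call is refused whole if a number of a shift passes 50 or a number of a turn 0.15, either way. A call with a gripper value outside its range is refused whole. The fingers move at their own pace and stop on an object; "newtons" is the grip in N (left out, the last holds). Time passes only in rows, so rows that do not move let the fingers close. It gives the time, the measured TCP pose, the force, the opening and the grip force at its end, in the units of the state.
- monitor.observe(): the state, without advancing time (a new reading comes with each control period).
- vision.read_camera(name): name is "scene" or "top" or "wrist"; returns the picture (384x512x3 uint8, red, green, blue); there is no depth.
- vision.get_calibration(name): a dict with "K" (3x3 intrinsics, pixels), "T" (4x4, takes a point from camera to world coordinates); the wrist camera has in their place "mount" (4x4, takes a point from camera to tool coordinates, whose origin is the TCP and whose axes are the flange's). Camera axes: x right, y up, looking along -z (the intrinsics and any distortion apply to the point x, -y, -z); pixel columns grow to the right and rows downward; lengths in m; the calibration is good to about 2 mm. The wrist camera is an equidistant fisheye: a pixel r from the principal point sees the ray r / f radians off the axis. A picture is of the moment at which its call begins: read the wrist's pose just before it. get_calibration takes no time and is no camera call.
- workorder.hand_in(): hands the job in; it is judged then, once.
The state is a dict: "time": time; "qpos": joint angles; "qvel": joint speeds; "joint_efforts": joint torques, N m; "tool_pos": TCP position; "tool_rot": TCP orientation; "contact_force": force on the tool from outside, world axes, zero at the start; "torque": the same for the moment, N m; "opening": finger opening in m; "grip_force": force on a finger pad.
Only numpy, scipy, OpenCV 4.12 (cv2) and the standard library are available. Lean on these libraries where they do the work, as an engineer would, in place of code of your own. Each camera call takes 0.05 s, during which the arm holds its last target. There are 200 camera calls.

TASK

The round bead tray has been put back on its spindle and the grey threaded ring nut belongs on top of it. Start the nut level on the spindle's thread and wind it down by hand, clockwise, until you feel it bear on the tray's hub and the resistance rises - firm but not forced - then back it off a quarter turn, so that the tray is held on but turns freely, and let go. Leave everything else on the table where it is.

Things in the scene. Friction and masses are not known exactly. Their poses are not given: they have to be found in the camera images.
- nut: The loose ring nut, grey plastic, finely ribbed outside, open right through: 50 mm outer diameter (52 over the ribs), 16 mm high, bore 36 mm with two internal thread lugs, 50 g. It starts lying flat on the table, the way up it goes on the spindle. Origin: centre of its underside; z up along its axis.
- stand: The carousel's stand, fixed: round grey foot 144 mm across, 80 mm steel thrust plate carrying the tray, upright aluminium spindle. Origin: centre of the foot's underside, 0 to 4 mm above the table (rubber ring under it); z up. Heights over the origin: plate top 30 mm; smooth 34 mm shank to 60; thread 61 to 75 (34 mm over it, 28 core); smooth 28 mm pilot to 80, tapering to 21 mm at 85.
- spindle_top (a point): Centre of the spindle's top, 85 mm above the stand's origin. Right-hand, coarse two-start thread, 12 mm per turn, clockwise from above = down. Set over the pilot, the nut rests on the thread's upper ends, its underside 68 to 76 mm above the stand's origin according to its turn; turned clockwise it follows the thread down with hardly any push. Clearance 1 mm radially, axial play 1 mm.
- tray: Loose round plywood bead tray on the stand: 178 mm across, eight bins, rim 20 mm high, central hub tube 48 mm outer and 36 mm inner diameter, 32 mm high; about 450 g with its beads. Origin: centre of its underside, on the thrust plate, 30 mm above the stand's origin; z up.
- hub_top (a point): Centre of the upper face of the tray's hub, 62 mm above the stand's origin. The nut's underside meets it after about 0.5 to 1.2 turns. Then the moment against turning rises, about 0.015 N m per N on the hub (of either sign once stopped); firm by hand is 10 to 15 N. The thrust plate under the tray is sprung: above 4 N on the hub it yields 1 mm per 30 N (over about half a radian of turning).
- bangle: Bystander: plain smooth brass bangle lying flat, 66 mm outer, 56 mm inner diameter, 10 mm high. Origin: centre of its underside.
- jar_lid: Bystander: black jar lid lying flat, closed top, 54 mm diameter, 16 mm high. Origin: centre of its underside.
- bowl_pink: Bystander: pink bowl of beads, 104 mm across, 36 mm high. Origin: centre of its underside.
- bowl_teal: Bystander: teal bowl of beads, 104 mm across, 36 mm high. Origin: centre of its underside.
- glue: Bystander: small white glue bottle, 34 mm diameter, 85 mm high. Origin: centre of its underside.
- mug: Bystander: white mug, 80 mm diameter, 85 mm high. Origin: centre of its underside.
- pliers: Bystander: red-handled pliers lying on the table, about 150 mm long, 14 mm high. Origin: under the handles' front part.
- varnish: Bystander: small amber varnish bottle, 30 mm diameter, 60 mm high. Origin: centre of its underside.

How it is judged:
On the way, in this order (a step that is already met when the one before it is completed fails the run):
1. the nut is on the spindle's thread and has been wound down to within 4 mm of the hub, level (z of nut in the frame of hub_top between -0.002 and 0.004 m and horizontal distance between nut and spindle_top below 0.0025 m and angle between nut's own z axis and vertical below 0.1 rad), for 0.1 s.
2. the nut bears on the tray's hub with at least 8 N, still on the thread and level (contact force between nut and tray above 8 N and horizontal distance between nut and spindle_top below 0.0025 m and angle between nut's own z axis and vertical below 0.1 rad), for 0.1 s.
At the end, for the whole second after the job is handed in: The nut is on the spindle's thread, level (within 0.1 rad) and at rest, its underside clear of the tray's hub by 0.5 to 3.5 mm (backed off about a quarter turn after bearing on it) and not touching the tray; the tray lies flat on the thrust plate; the nut is released (z of nut in the frame of hub_top between 0.0005 and 0.0035 m and contact force between nut and tray below 0.3 N and horizontal distance between nut and spindle_top below 0.0025 m and angle between nut's own z axis and vertical below 0.1 rad and linear speed of nut below 0.02 m/s and z of tray in the frame of stand between 0.0285 and 0.0315 m and angle between tray's own z axis and vertical below 0.05 rad and horizontal distance between tray and stand below 0.003 m).
It fails at once if the nut is forced: it bears on the tray's hub with more than 25 N (contact force between nut and tray above 25 N).
It fails at once if the tray is tipped (angle between tray's own z axis and vertical above 0.1 rad).
It fails at once if something else on the table is moved by more than 30 mm (distance of any of bangle, jar_lid, bowl_pink, bowl_teal, glue, mug, pliers, varnish from where it was at the start of the episode above 0.03 m).
It also fails if it takes over 72 s, if anything falls off the work surface, if the arm or the gripper's body presses on something with over 40 N, if the wrist force passes 120 N, or if a joint passes its speed limit or range.

## Working session

There is one attempt and no reset: what is moved stays moved. The work goes in short steps, Python scripts to look and compute and a tool call to move; the robot and the scene stay as the last step left them, time stands still between calls to the robot, and variables do not carry over. Pictures are saved under pics/ and viewed, at most 10 in all, crops included, and the job is handed in when it is done.

Besides the shell and the picture viewer there is one more tool, called as name([rows], argument=value, ...), one row to a line, values as JSON. move_arm: Moves the arm, as the interface text tells. Its arguments: {"type":"object","properties":{"rows":{"type":"array","items":{"type":"array","items":{"type":"number"}}},"newtons":{"type":"number"}},"required":["rows"]}

```bash
mkdir -p pics; ls; python3 - <<'E'
from cell import monitor, vision, workorder
import cv2, numpy as np
print(monitor.observe())
ims=[]
for n in ("scene","top"):
    im=vision.read_camera(n); cv2.imwrite(f"pics/{n}0.png",im[...,::-1])
for n in ("scene","top","wrist"):
    print(n,{k:np.round(v,4).tolist() if not isinstance(v,str) else v for k,v in vision.get_calibration(n).items()})
E
```

```text
pics
{'time': 0.0, 'qpos': array([-1.36901710e+00,  3.42717184e-01,  1.52503574e+00, -7.06634541e-06,
        1.27539595e+00, -1.46002359e-01]), 'qvel': array([-0.00037816, -0.0005276 , -0.00088019, -0.00120379,  0.00101228,
        0.00133117]), 'joint_efforts': array([-6.54166506e-04, -4.31235266e+01, -2.44218528e+01,  7.18268403e-02,
        5.61814138e-02, -1.12017840e-04]), 'tool_pos': array([ 0.17886034, -0.49315064,  0.22604131]), 'tool_rot': array([-3.14005201e+00, -2.19719138e-04,  3.47783480e-01]), 'contact_force': array([0.52752301, 0.14905444, 0.60575847]), 'torque': array([ 0.00119407, -0.02196378,  0.00215122]), 'grip_force': 0.0, 'opening': 0.09176926185546053}
scene {'K': [[382.5312, 0.0, 260.1951], [0.0, 382.5312, 190.6073], [0.0, 0.0, 1.0]], 'T': [[-0.0927, -0.5707, 0.8159, 1.465], [0.9955, -0.0697, 0.0643, 0.0194], [0.0202, 0.8182, 0.5746, 0.7171], [0.0, 0.0, 0.0, 1.0]]}
top {'K': [[466.7881, 0.0, 264.5367], [0.0, 466.7881, 184.5004], [0.0, 0.0, 1.0]], 'T': [[-0.0086, 0.9986, -0.0513, 0.5117], [-0.9999, -0.0093, -0.0128, -0.0558], [-0.0132, 0.0512, 0.9986, 1.4975], [0.0, 0.0, 0.0, 1.0]]}
wrist {'K': [[297.3186, 0.0, 253.6462], [0.0, 297.3186, 192.3113], [0.0, 0.0, 1.0]], 'mount': [[-0.0005, 0.9526, 0.3043, 0.0826], [1.0, 0.0006, -0.0003, -0.0004], [-0.0004, 0.3043, -0.9526, -0.1588], [0.0, 0.0, 0.0, 1.0]]}
```

View pics/top0.png

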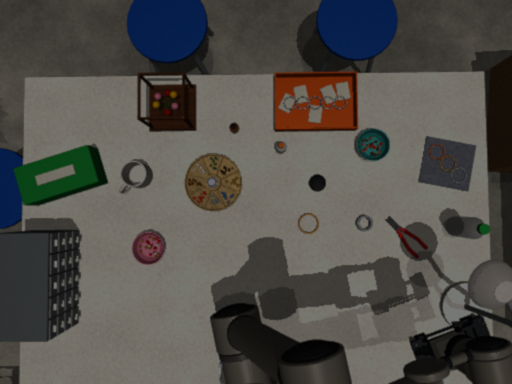

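View pics/scene0.png

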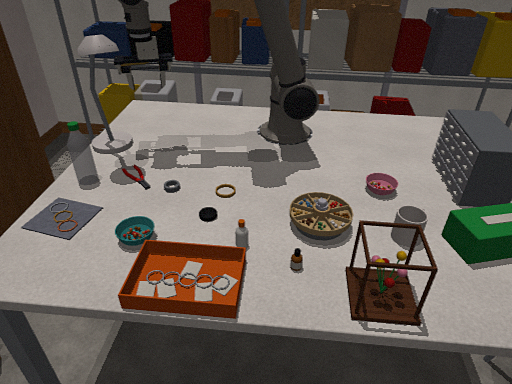

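Top view: the grey nut is at about (363,222), and the tray is centred at about (213,182) with the spindle at about (212,183). The bangle is at (308,223), the jar lid at (317,183) and the pliers at (408,238). The scene view agrees: nut (172,186), spindle (322,202).

```bash
cat > h.py <<'E'
from cell import monitor, vision, workorder
import cv2, numpy as np
from scipy.spatial.transform import Rotation as R
def cam(n,s=None):
    c=vision.get_calibration(n)
    if n!="wrist": return c["K"],c["T"],0
    T=np.eye(4); T[:3,:3]=R.from_euler("xyz",s["tool_rot"]).as_matrix(); T[:3,3]=s["tool_pos"]
    return c["K"],T@c["mount"],1
def cast(n,uv,z,s=None):
    K,T,f=cam(n,s); out=[]
    for u,v in np.atleast_2d(uv):
        x,y=(u-K[0,2])/K[0,0],(v-K[1,2])/K[1,1]
        if f:
            r=np.hypot(x,y)+1e-12; d=np.array([np.sin(r)*x/r,-np.sin(r)*y/r,-np.cos(r)])
        else: d=np.array([x,-y,-1])
        d=T[:3,:3]@d; out.append(T[:3,3]+d*(z-T[2,3])/d[2])
    return np.array(out)
def proj(n,P,s=None):
    K,T,f=cam(n,s); p=np.linalg.inv(T)@np.r_[P,1]; x,y,z=p[0],-p[1],-p[2]
    if f: r=np.hypot(x,y); t=np.arctan2(r,z); a,b=x/r*t,y/r*t
    else: a,b=x/z,y/z
    return K[0,0]*a+K[0,2],K[1,1]*b+K[1,2]
E
python3 - <<'E'
from h import *
for n,u,z in [("top",(363,222),.016),("scene",(172,185),.016),("top",(212,183),.087),("scene",(322,199),.087),("top",(317,183),.016),("top",(308,223),.01),("top",(408,240),.01),("top",(280,147),.085),("top",(372,144),.036),("top",(149,247),.036),("top",(137,174),.085),("top",(390,219),.01)]:
    print(n,u,cast(n,u,z)[0].round(4))
E
```

```text
top (363, 222) [ 0.4665 -0.3467  0.016 ]
scene (172, 185) [ 0.4727 -0.345   0.016 ]
top (212, 183) [0.5902 0.1214 0.087 ]
scene (322, 199) [0.59   0.1243 0.087 ]
top (317, 183) [ 0.5911 -0.2035  0.016 ]
top (308, 223) [ 0.4645 -0.1737  0.01  ]
top (408, 240) [ 0.4084 -0.4885  0.01  ]
top (280, 147) [ 0.6981 -0.0858  0.085 ]
top (372, 144) [ 0.711  -0.3757  0.036 ]
top (149, 247) [0.3947 0.3255 0.036 ]
top (137, 174) [0.6199 0.3503 0.085 ]
top (390, 219) [ 0.4751 -0.4333  0.01  ]
```

move_arm([
  [12,6,-4,0.136,-1],
  [12,6,-4,0.136,-1],
  [12,6,-4,0.136,-1],
  [12,6,-4,0.136,-1],
  [12,6,-4,0.136,-1],
  [12,6,-4,0.136,-1],
  [12,6,-4,0.136,-1],
  [12,6,-4,0.136,-1],
  [12,6,-4,0.136,-1],
  [12,6,-4,0.136,-1],
  [12,6,-4,0.136,-1],
  [12,6,-4,0.136,-1],
], newtons=25)

```text
time: 1.3
tool_pos: [0.3233, -0.4211, 0.1782]
tool_rot: [3.142, -0.001, 1.985]
contact_force: [-0.7, 0.6, 0.8]
opening: 0.0916
grip_force: 0.0
```

move_arm([
  [12,6,-4,0.136,-1],
  [12,6,-4,0.136,-1],
  [12,6,-4,0.136,-1],
  [12,6,-4,0.136,-1],
  [12,6,-4,0.136,-1],
  [12,6,-4,0.136,-1],
  [12,6,-4,0.136,-1],
  [12,6,-4,0.136,-1],
  [12,6,-4,0.136,-1],
  [12,6,-4,0.136,-1],
  [12,6,-4,0.136,-1],
  [0,0,0,0,-1],
])

```text
time: 2.5
tool_pos: [0.4556, -0.3545, 0.1338]
tool_rot: [3.14, -0.0, -2.805]
contact_force: [0.1, -0.5, -0.3]
opening: 0.0921
grip_force: 0.0
```

```bash
python3 - <<'E'
from h import *
s=monitor.observe(); im=vision.read_camera("wrist"); cv2.imwrite("pics/w1.png",im[...,::-1])
print(s["tool_pos"],s["tool_rot"],s["qpos"],s["contact_force"]); print(proj("wrist",[.468,-.346,.016],s))
E
```

```text
[ 0.45560485 -0.35448381  0.13376832] [ 3.13986461e+00 -3.70427400e-04 -2.80463384e+00] [-7.94173664e-01  5.22975112e-01  1.50595023e+00  4.45965784e-04
  1.11438871e+00 -2.70212538e+00] [ 0.07096214 -0.49449124 -0.34125673]
(np.float64(257.12959147520803), np.float64(201.1195889895139))
```

View pics/w1.png

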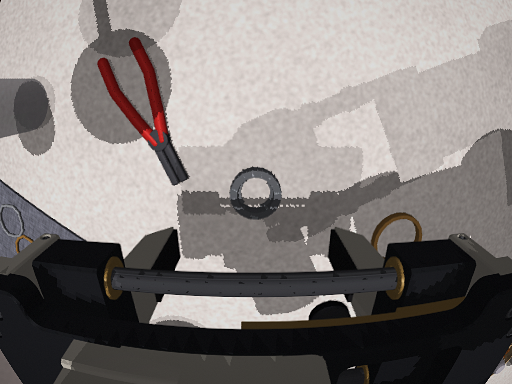

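The wrist view shows the nut centred at about (256,193), with the pliers' jaws ending at about (180,182), clear of the fingers. I'll measure the nut by mask.

```bash
python3 - <<'E'
from h import *
im=cv2.imread("pics/w1.png"); s=monitor.observe()
g=im[150:240,215:300].astype(int)
print(g[43,:,:].mean(1).astype(int).tolist()); print(g[:,41,:].mean(1).astype(int).tolist())
E
python3 - <<'E'
import cv2
im=cv2.imread("pics/w1.png")[155:230,215:300]
cv2.imwrite("pics/w1c.png",cv2.resize(im,None,fx=7,fy=7,interpolation=cv2.INTER_NEAREST))
E
```

```text
[92, 89, 86, 155, 186, 187, 185, 181, 178, 177, 177, 177, 178, 183, 133, 95, 92, 93, 93, 92, 94, 95, 53, 96, 112, 102, 84, 183, 186, 181, 182, 186, 183, 180, 177, 179, 179, 179, 180, 182, 184, 186, 189, 188, 190, 191, 190, 191, 193, 190, 187, 185, 183, 184, 185, 89, 84, 88, 42, 118, 134, 149, 122, 144, 107, 113, 165, 188, 183, 184, 185, 183, 182, 184, 185, 187, 188, 189, 192, 190, 188, 187, 183, 178, 181]
[186, 182, 184, 184, 188, 189, 186, 186, 188, 190, 190, 191, 191, 190, 191, 191, 190, 68, 38, 39, 44, 100, 96, 95, 96, 96, 92, 108, 177, 191, 185, 184, 186, 186, 188, 185, 186, 187, 190, 190, 186, 181, 181, 186, 188, 191, 190, 179, 82, 89, 89, 89, 87, 85, 86, 125, 189, 130, 29, 34, 36, 36, 36, 40, 41, 40, 45, 59, 60, 87, 122, 120, 121, 123, 124, 121, 123, 125, 126, 125, 122, 120, 122, 124, 123, 120, 115, 116, 114, 118]
```

View pics/w1c.png

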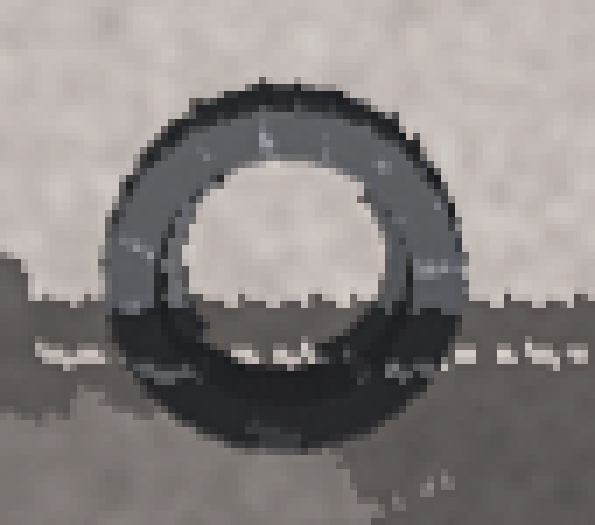

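The crop shows the nut's top face spanning u 230–281.4 and v 170.3–219.3. Two bright marks at left and right on the ring may be the lug marks.

```bash
python3 - <<'E'
from h import *
s=monitor.observe()
p=cast("wrist",[(230,194.5),(281.4,194.5),(255.7,170.3),(255.7,219.3)],.016,s)
print(p.round(4)); print(np.linalg.norm(p[0]-p[1]),np.linalg.norm(p[2]-p[3]),(p[0]+p[1])/2,(p[2]+p[3])/2, s["tool_pos"])
E
```

```text
[[ 0.4697 -0.374   0.016 ]
 [ 0.4532 -0.3263  0.016 ]
 [ 0.4384 -0.3582  0.016 ]
 [ 0.4864 -0.3415  0.016 ]]
0.050525813536636835 0.050762431355846245 [ 0.46143905 -0.35015867  0.016     ] [ 0.46238392 -0.34984404  0.016     ] [ 0.45497548 -0.35499806  0.13407606]
```

move_arm([
  [4,3,-35,0,-1],
  [3,2,-35,0,-1],
  [0,0,-35,0,-1],
  [0,0,-20,0,-1],
  [0,0,-6,0,-1],
  [0,0,0,0,-1],
  [0,0,0,0,1],
  [0,0,0,0,1],
  [0,0,0,0,1],
  [0,0,0,0,1],
  [0,0,0,0,1],
  [0,0,0,0,1],
], newtons=25)

```text
time: 3.75
tool_pos: [0.462, -0.3506, 0.004]
tool_rot: [-3.141, 0.0, -2.807]
contact_force: [-0.4, -0.2, 2.3]
opening: 0.0496
grip_force: 25.0
```

move_arm([
  [0,0,10,0,1],
  [0,0,30,0,1],
  [0,0,35,0,1],
  [0,0,35,0,1],
  [4,15,26,0.05,1],
  [6,25,0,0.05,1],
  [7,27,0,0.055,1],
  [7,27,0,0.055,1],
  [7,27,0,0.055,1],
  [7,27,0,0.055,1],
  [7,27,0,0.055,1],
  [7,27,0,0.055,1],
])

```text
time: 4.95
tool_pos: [0.5141, -0.1474, 0.1405]
tool_rot: [-3.141, 0.0, -2.375]
contact_force: [0.7, 0.7, -1.0]
opening: 0.0493
grip_force: 25.0
```

move_arm([
  [7,27,0,0.055,1],
  [7,27,0,0.055,1],
  [7,27,0,0.055,1],
  [7,27,0,0.055,1],
  [7,27,0,0.055,1],
  [7,27,0,0.055,1],
  [7,27,0,0.055,1],
  [7,27,0,0.055,1],
  [7,27,0,0.055,1],
  [7,27,0,0.055,1],
  [6,16,0,0.06,1],
  [0,0,0,0.06,1],
])

```text
time: 6.15
tool_pos: [0.5903, 0.1398, 0.1403]
tool_rot: [-3.141, 0.001, -1.702]
contact_force: [0.5, -0.5, -0.3]
opening: 0.0497
grip_force: 25.0
```

```bash
python3 - <<'E'
from h import *
s=monitor.observe(); im=vision.read_camera("wrist"); cv2.imwrite("pics/w2.png",im[...,::-1])
print(s["tool_pos"],s["tool_rot"],s["qpos"],s["contact_force"],s["torque"],s["opening"]); print(proj("wrist",[.590,.123,.087],s))
E
```

```text
[0.59027286 0.1397983  0.14027978] [-3.14095014e+00  7.54859077e-04 -1.70232340e+00] [ 1.05961016e-01  5.64585575e-01  1.41083153e+00  6.33899157e-04
  1.16537356e+00 -2.90435410e+00] [ 0.48767189 -0.48109725 -0.33208449] [ 0.0934307  -0.03102928  0.06117596] 0.0496902061371367
(np.float64(250.65564590977706), np.float64(189.9833192516913))
```

View pics/w2.png

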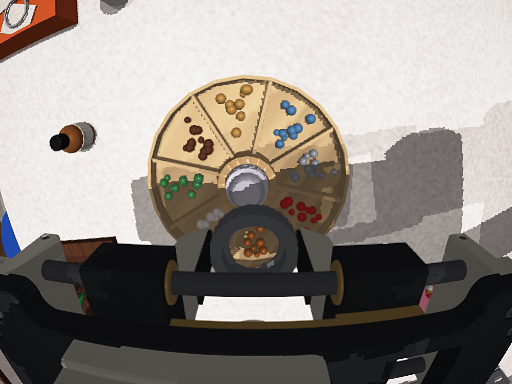

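The wrist view shows the spindle at about (247,187) and the held nut at about (254,250). I'll zoom in to measure both in the same view.

```bash
python3 - <<'E'
import cv2
im=cv2.imread("pics/w2.png")[150:275,190:320]
cv2.imwrite("pics/w2c.png",cv2.convertScaleAbs(cv2.resize(im,None,fx=4.8,fy=4.8,interpolation=cv2.INTER_CUBIC),alpha=1.5,beta=20))
E
```

```text
(no output)
```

View pics/w2c.png

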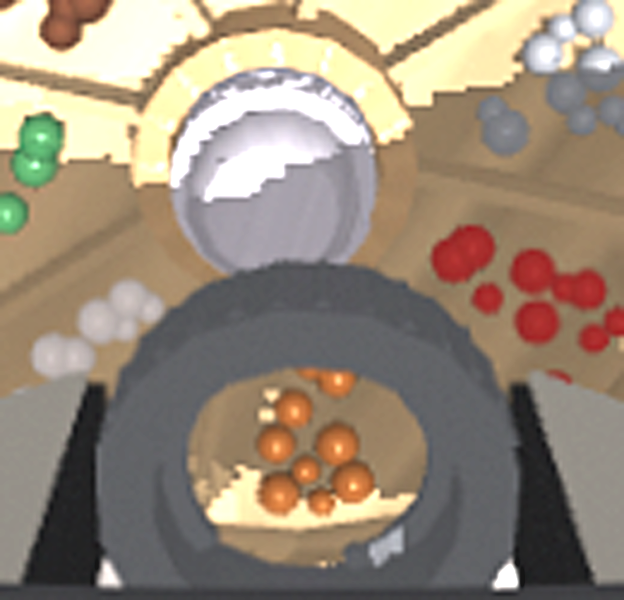

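Spindle's top face: crop circle x 207–347, y 112–251, giving pixel about (247.4,187.4). Nut's top face: left and right edges at crop x 97/517, far outer edge at y≈310, far bore edge at y≈370.

```bash
python3 - <<'E'
from h import *
s=monitor.observe(); t=s["tool_pos"]; Rt=R.from_euler("xyz",s["tool_rot"]).as_matrix()
f=lambda x,y:(189.6+x/4.8,149.6+y/4.8)
print(t,s["tool_rot"])
for z in (.085,.087,.089):
  q=cast("wrist",[f(207,181),f(347,181),f(277,112),f(277,251)],z,s)
  print(z,q.mean(0).round(4),np.linalg.norm(q[0]-q[1]),np.linalg.norm(q[2]-q[3]))
h=cast("wrist",[f(133,190),f(415,190)],.064,s); print("hub",h.mean(0),np.linalg.norm(h[0]-h[1]))
for a in [(97,460),(517,460),(307,310),(307,370)]:
  p=cast("wrist",f(*a),t[2]+.012,s)[0]; print(a,((p-t)@Rt).round(4))
E
```

```text
[0.58999093 0.13876448 0.14017995] [-3.14136951e+00  1.75416479e-04 -1.70005483e+00]
0.085 [0.5921 0.1202 0.085 ] 0.021954363810158944 0.02277505222591604
0.087 [0.5919 0.1196 0.087 ] 0.021749141283997516 0.022562158161133442
0.089 [0.5918 0.119  0.089 ] 0.021543918757836088 0.02234926409635088
hub [0.59414842 0.12786468 0.064     ] 0.04878251516040724
(97, 460) [ 0.0045 -0.0242 -0.012 ]
(517, 460) [ 0.0046  0.0249 -0.012 ]
(307, 310) [ 0.0236  0.0004 -0.012 ]
(307, 370) [ 0.0163  0.0004 -0.012 ]
```

move_arm([
  [1,-10,-10,0,1],
  [1,-10,-15,0,1],
  [0,-1,-14,0,1],
  [0,0,0,0,1],
  [0,0,0,0,1],
])

```text
time: 6.7
tool_pos: [0.5918, 0.1156, 0.1007]
tool_rot: [3.141, -0.0, -1.709]
contact_force: [0.0, -0.1, -0.0]
opening: 0.0492
grip_force: 25.0
```

```bash
python3 - <<'E'
from h import *
s=monitor.observe(); im=vision.read_camera("wrist"); cv2.imwrite("pics/w3.png",im[...,::-1])
print(s["tool_pos"],s["tool_rot"],s["contact_force"],s["torque"],s["opening"]); print(proj("wrist",[.592,.1195,.087],s))
im=cv2.imread("pics/w3.png")[180:275,190:320]
cv2.imwrite("pics/w3c.png",cv2.convertScaleAbs(cv2.resize(im,None,fx=6,fy=6,interpolation=cv2.INTER_CUBIC),alpha=1.6,beta=20))
E
```

```text
[0.59181217 0.11559783 0.10065364] [ 3.14078955e+00 -2.13272166e-04 -1.70918779e+00] [ 0.01765793 -0.0656794  -0.02066399] [ 0.15787248 -0.04074945 -0.00319371] 0.049228533120896846
(np.float64(253.60389992492566), np.float64(238.69412773233356))
```

View pics/w3c.png

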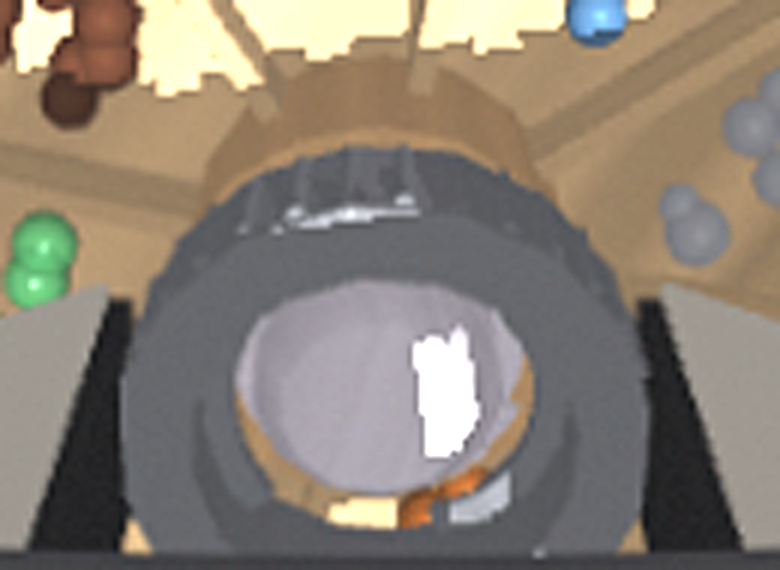

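```bash
python3 - <<'E'
from h import *
s=monitor.observe(); t=s["tool_pos"]; Rt=R.from_euler("xyz",s["tool_rot"]).as_matrix()
f=lambda x,y:(189.6+x/6,179.6+y/6)
print(t)
for a,z in [((122,400),t[2]+.012),((645,400),t[2]+.012),((384,215),t[2]+.012),((384,282),t[2]+.012),((262,380),.087),((495,380),.087),((378,492),.087)]:
  p=cast("wrist",f(*a),z,s)[0]; print(a,((p-t)@Rt).round(4),p.round(4))
E
```

```text
[0.59222546 0.11587021 0.10121398]
(122, 400) [ 0.004  -0.0241 -0.012 ] [0.6156 0.1086 0.1132]
(645, 400) [ 0.004   0.0248 -0.012 ] [0.5671 0.1153 0.1132]
(384, 215) [ 0.0229  0.0004 -0.012 ] [0.5887 0.0933 0.1132]
(384, 282) [ 0.0164  0.0004 -0.012 ] [0.5896 0.0997 0.1132]
(262, 380) [-0.0074 -0.013   0.0142] [0.6061 0.1214 0.087 ]
(495, 380) [-0.0073  0.0124  0.0142] [0.5809 0.1248 0.087 ]
(378, 492) [-0.0216 -0.0003  0.0142] [0.5955 0.1372 0.087 ]
```

```bash
python3 - <<'E'
from h import *
s=monitor.observe(); s["tool_pos"]=np.array([.5901,.1393,.1402]); s["tool_rot"]=np.array([-3.1411,.0004,-1.701])
t=s["tool_pos"]; Rt=R.from_euler("xyz",s["tool_rot"]).as_matrix()
f=lambda x,y:(189.6+x/4.8,149.6+y/4.8)
for n,a,z,r in [("pilot top",(273,112),.082,.014),("hub edge",(275,28),.064,.024),("thread edge",(272,70),.077,.017),("rim",(275,112),.087,.0105)]:
  p=cast("wrist",f(*a),z,s)[0]; q=(p-t)@Rt; q[0]-=r; print(n,q.round(4),(t+Rt@q).round(4))
for l,r,z in [(187,360,.082),(170,375,.077),(133,415,.064),(207,347,.087)]:
  p=cast("wrist",[f(l,185),f(r,185)],z,s); print(np.linalg.norm(p[0]-p[1]),((p-t)@Rt).mean(0))
im=cv2.imread("pics/w2.png")[150:210,215:285]
cv2.imwrite("pics/w2d.png",cv2.convertScaleAbs(cv2.resize(im,None,fx=10,fy=10,interpolation=cv2.INTER_CUBIC),alpha=.9))
E
```

```text
pilot top [ 0.0146 -0.0051  0.0582] [0.5932 0.1242 0.082 ]
hub edge [ 0.0146 -0.0051  0.0762] [0.5933 0.1242 0.064 ]
thread edge [ 0.0173 -0.0053  0.0632] [0.5931 0.1215 0.077 ]
rim [ 0.0194 -0.0046  0.0532] [0.5922 0.1195 0.087 ]
0.02755095348914371 [ 0.01667253 -0.00508201  0.05819585]
0.033417198921038525 [ 0.01514857 -0.00538501  0.06319661]
0.048733584236494425 [ 0.01118738 -0.00550361  0.07619825]
0.021769979866713283 [ 0.01819672 -0.00439905  0.0531949 ]
```

View pics/w2d.png

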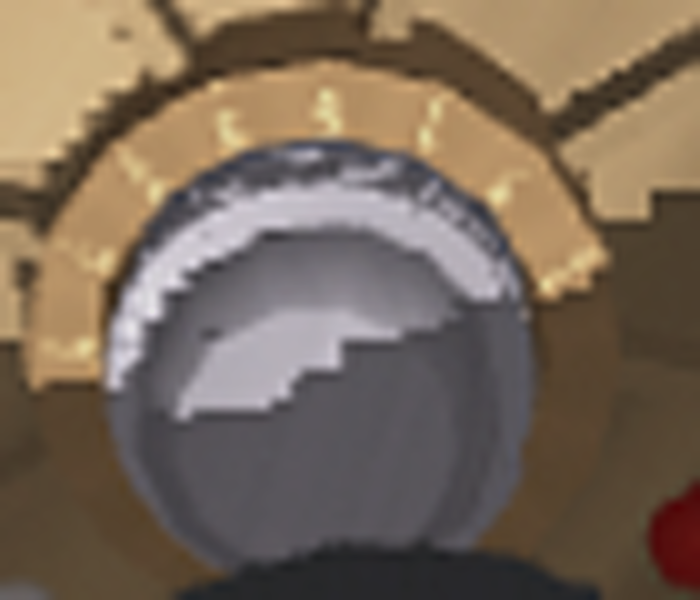

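The zoom makes the first reading clear. The 21 mm top face spans crop x 172–455 with its top edge at y≈308, and the 28 mm pilot's top edge is at y≈230. I had taken the pilot rim for the top face, so the spindle is really at about (0.593, 0.1245). I need to move roughly +8 mm in y and +1.5 mm in x.

move_arm([
  [1,4,0,0,1],
  [0.5,4,0,0,1],
  [0,0,0,0,1],
  [0,0,0,0,1],
])

```text
time: 7.15
tool_pos: [0.5935, 0.1248, 0.1009]
tool_rot: [-3.141, 0.0, -1.707]
contact_force: [0.5, -1.3, -1.0]
opening: 0.0494
grip_force: 25.0
```

```bash
python3 - <<'E'
from h import *
s=monitor.observe(); im=vision.read_camera("wrist"); cv2.imwrite("pics/w4.png",im[...,::-1])
print(s["tool_pos"],s["tool_rot"],s["contact_force"],s["torque"],s["opening"])
im=cv2.imread("pics/w4.png")[200:275,205:305]
cv2.imwrite("pics/w4c.png",cv2.convertScaleAbs(cv2.resize(im,None,fx=8,fy=8,interpolation=cv2.INTER_CUBIC),alpha=1.3,beta=10))
E
```

```text
[0.59349285 0.12478191 0.10094216] [-3.14136558e+00  5.67013639e-05 -1.70683150e+00] [ 0.53223828 -1.27501736 -0.98069184] [ 0.13726949 -0.02833318  0.0055134 ] 0.04935042133963795
```

View pics/w4c.png

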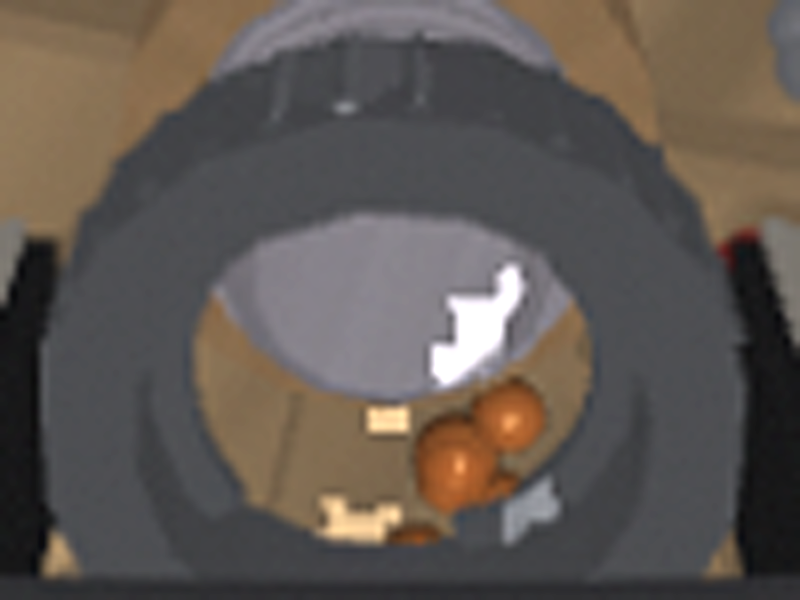

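```bash
python3 - <<'E'
from h import *
s=monitor.observe(); t=s["tool_pos"]; Rt=R.from_euler("xyz",s["tool_rot"]).as_matrix()
f=lambda x,y:(204.6+x/8,199.6+y/8)
print(t)
for a,z in [((45,370),t[2]+.012),((745,370),t[2]+.012),((395,125),t[2]+.012),((395,215),t[2]+.012),((390,395),.085),((390,395),.089),((250,290),.087),((550,290),.087)]:
  p=cast("wrist",f(*a),z,s)[0]; print(a,((p-t)@Rt).round(4),p.round(4))
E
```

```text
[0.59348153 0.12465875 0.10091128]
(45, 370) [ 0.0043 -0.024  -0.012 ] [0.6166 0.1172 0.1129]
(745, 370) [ 0.0043  0.0251 -0.012 ] [0.568  0.1238 0.1129]
(395, 125) [ 0.023   0.0006 -0.012 ] [0.5898 0.1019 0.1129]
(395, 215) [ 0.0164  0.0006 -0.012 ] [0.5907 0.1085 0.1129]
(390, 395) [-0.0127  0.0002  0.0159] [0.5951 0.1373 0.085 ]
(390, 395) [-0.0105  0.0002  0.0119] [0.5947 0.1351 0.089 ]
(250, 290) [-0.002  -0.0111  0.0139] [0.6048 0.1251 0.087 ]
(550, 290) [-0.002   0.0131  0.0139] [0.5808 0.1284 0.087 ]
```

Nut and spindle axes agree to within about 0.7 mm, so I'll lower the nut gently.

move_arm([
  [0.3,-0.5,-4,0,1],
  [0,0,-4,0,1],
  [0,0,-4,0,1],
  [0,0,-2,0,1],
  [0,0,0,0,1],
])

```text
time: 7.7
tool_pos: [0.5935, 0.1239, 0.0862]
tool_rot: [3.141, -0.0, -1.707]
contact_force: [0.3, 1.1, -0.7]
opening: 0.0494
grip_force: 25.0
```

move_arm([
  [0,0,-2,0,1],
  [0,0,-1,0,1],
])

```text
time: 7.9
tool_pos: [0.5938, 0.1239, 0.0837]
tool_rot: [3.142, 0.0, -1.707]
contact_force: [-0.3, -0.2, -0.6]
opening: 0.0495
grip_force: 25.0
```

move_arm([
  [0,0,-1,0,1],
  [0,0,-1,0,1],
  [0,0,0,0,1],
])

```text
time: 8.2
tool_pos: [0.5937, 0.1239, 0.0816]
tool_rot: [3.141, -0.0, -1.707]
contact_force: [-0.4, 0.5, -0.3]
opening: 0.0498
grip_force: 25.0
```

move_arm([
  [0,0,-1,0,1],
  [0,0,-1,0,1],
  [0,0,0,0,1],
])

```text
time: 8.5
tool_pos: [0.5939, 0.124, 0.0801]
tool_rot: [-3.141, 0.0, -1.707]
contact_force: [-0.7, 0.6, 2.5]
opening: 0.0495
grip_force: 25.0
```

move_arm([
  [0,0,-0.5,0,1],
  [0,0,-0.5,0,1],
  [0,0,0,0,1],
])

```text
time: 8.8
tool_pos: [0.594, 0.124, 0.0799]
tool_rot: [-3.141, 0.0, -1.707]
contact_force: [-1.1, -0.7, 8.8]
opening: 0.0495
grip_force: 25.0
```

move_arm([
  [0,0,0.6,0,1],
  [0,0,-0.2,-0.1,1],
  [0,0,-0.2,-0.1,1],
  [0,0,-0.2,-0.1,1],
  [0,0,-0.2,-0.1,1],
  [0,0,-0.2,-0.1,1],
])

```text
time: 9.4
tool_pos: [0.5945, 0.1239, 0.0792]
tool_rot: [-3.14, 0.001, -2.211]
contact_force: [0.4, -0.1, 5.0]
opening: 0.0497
grip_force: 25.0
```

move_arm([
  [0,0,-0.2,-0.1,1],
  [0,0,-0.2,-0.1,1],
  [0,0,-0.2,-0.1,1],
  [0,0,-0.2,-0.1,1],
  [0,0,-0.2,-0.1,1],
  [0,0,-0.2,-0.1,1],
  [0,0,-0.2,-0.1,1],
  [0,0,-0.2,-0.1,1],
  [0,0,-0.2,-0.1,1],
  [0,0,-0.1,-0.1,1],
])

```text
time: 10.4
tool_pos: [0.5941, 0.124, 0.0774]
tool_rot: [3.141, 0.001, 3.072]
contact_force: [-1.7, 1.4, 6.3]
opening: 0.0495
grip_force: 25.0
```

```bash
python3 - <<'E'
from h import *
s=monitor.observe()
print(s["tool_pos"],s["tool_rot"],s["contact_force"],s["torque"],s["qpos"])
E
```

```text
[0.59405384 0.12403728 0.07736286] [3.14140668e+00 1.20223563e-03 3.07210310e+00] [-1.72202379  1.44675011  6.26889857] [0.08182795 0.1985629  0.15856387] [ 7.96100810e-02  6.34459034e-01  1.47665742e+00  6.20839200e-06
  1.02925968e+00 -1.42170000e+00]
```

move_arm([
  [0,0,0.3,-0.1,1],
  [0,0,-0.2,-0.13,1],
  [0,0,-0.25,-0.13,1],
  [0,0,-0.25,-0.13,1],
  [0,0,-0.25,-0.13,1],
  [0,0,-0.25,-0.13,1],
  [0,0,-0.25,-0.13,1],
  [0,0,-0.25,-0.13,1],
  [0,0,-0.25,-0.13,1],
  [0,0,-0.25,-0.13,1],
  [0,0,-0.25,-0.13,1],
  [0,0,-0.25,-0.13,1],
])

```text
time: 11.6
tool_pos: [0.5937, 0.1245, 0.0745]
tool_rot: [3.141, -0.001, 1.541]
contact_force: [-1.4, 1.8, 4.7]
opening: 0.0498
grip_force: 25.0
```

```bash
cat > o.py <<'E'
from h import *
s=monitor.observe()
print(s["tool_pos"].round(4),s["tool_rot"].round(3),s["contact_force"].round(2),s["torque"].round(3),"q6",s["qpos"][5].round(3))
E
python3 o.py
```

```text
[0.5937 0.1245 0.0745] [ 3.141e+00 -1.000e-03  1.541e+00] [-1.44  1.81  4.74] [0.328 0.232 0.057] q6 0.11
```

move_arm([
  [0,0,-0.1,-0.1,1],
  [0,0,-0.2,-0.13,1],
  [0,0,-0.25,-0.13,1],
  [0,0,-0.25,-0.13,1],
  [0,0,-0.25,-0.13,1],
  [0,0,-0.25,-0.13,1],
  [0,0,-0.25,-0.13,1],
  [0,0,-0.25,-0.13,1],
  [0,0,-0.25,-0.13,1],
  [0,0,-0.25,-0.13,1],
  [0,0,-0.25,-0.13,1],
  [0,0,-0.25,-0.13,1],
])

```text
time: 12.8
tool_pos: [0.5941, 0.1243, 0.0716]
tool_rot: [-3.141, -0.001, 0.011]
contact_force: [0.2, 1.4, 2.7]
opening: 0.0494
grip_force: 25.0
```

```bash
python3 o.py
```

```text
[0.5941 0.1243 0.0716] [-3.141e+00 -1.000e-03  1.100e-02] [0.16 1.36 2.7 ] [0.315 0.136 0.026] q6 1.64
```

move_arm([
  [0,0,0.3,0,-0.4],
  [0,0,0,0,-0.4],
  [0,0,0,0,-0.4],
  [0,0,0,0,-0.4],
  [0,0,0,0.1,-0.4],
  [0,0,0,0.145,-0.4],
  [0,0,0,0.145,-0.4],
  [0,0,0,0.145,-0.4],
  [0,0,0,0.145,-0.4],
  [0,0,0,0.145,-0.4],
  [0,0,0,0.145,-0.4],
  [0,0,0,0.145,-0.4],
])

```text
time: 14.0
tool_pos: [0.5937, 0.1239, 0.0714]
tool_rot: [-3.142, 0.0, 1.138]
contact_force: [-0.2, -0.6, 0.2]
opening: 0.0644
grip_force: 0.0
```

```bash
python3 o.py
```

```text
[0.5937 0.1239 0.0714] [-3.142  0.     1.138] [-0.15 -0.6   0.24] [ 0.082 -0.063  0.041] q6 0.512
```

move_arm([
  [0,0,0,0.145,-0.4],
  [0,0,0,0.145,-0.4],
  [0,0,0,0.145,-0.4],
  [0,0,0,0.145,-0.4],
  [0,0,0,0.145,-0.4],
  [0,0,0,0.145,-0.4],
  [0,0,0,0.145,-0.4],
  [0,0,0,0.145,-0.4],
  [0,0,0,0.145,-0.4],
  [0,0,0,0.145,-0.4],
  [0,0,0,0.145,-0.4],
  [0,0,0,0.145,-0.4],
])

```text
time: 15.2
tool_pos: [0.5937, 0.1239, 0.0714]
tool_rot: [-3.142, -0.0, 2.878]
contact_force: [0.5, -0.2, 0.2]
opening: 0.0648
grip_force: 0.0
```

move_arm([
  [0,0,0,0.145,-0.4],
  [0,0,0,0.145,-0.4],
  [0,0,0,0.145,-0.4],
  [0,0,0,0.145,-0.4],
  [0,0,0,0.145,-0.4],
  [0,0,0,0.145,-0.4],
  [0,0,0,0.145,-0.4],
  [0,0,0,0.145,-0.4],
  [0,0,0,0,1],
  [0,0,0,0,1],
  [0,0,0,0,1],
  [0,0,0,0,1],
])

```text
time: 16.4
tool_pos: [0.5937, 0.1239, 0.0715]
tool_rot: [3.141, -0.0, -2.254]
contact_force: [0.1, -0.1, 0.9]
opening: 0.0496
grip_force: 25.0
```

```bash
python3 o.py
```

```text
[0.5937 0.1239 0.0715] [ 3.141 -0.    -2.254] [ 0.1  -0.06  0.88] [ 0.151 -0.033  0.019] q6 -2.379
```

move_arm([
  [0,0,-0.2,-0.1,1],
  [0,0,-0.2,-0.1,1],
  [0,0,-0.2,-0.1,1],
  [0,0,-0.2,-0.1,1],
  [0,0,-0.2,-0.1,1],
  [0,0,-0.1,-0.1,1],
  [0,0,-0.2,-0.1,1],
])

```text
time: 17.1
tool_pos: [0.5937, 0.1239, 0.0702]
tool_rot: [3.142, -0.0, -2.958]
contact_force: [1.7, -0.2, 0.1]
opening: 0.0494
grip_force: 25.0
```

```bash
python3 o.py
```

```text
[0.5937 0.1239 0.0702] [ 3.142 -0.    -2.958] [ 1.67 -0.19  0.08] [ 0.086 -0.095  0.   ] q6 -1.675
```

move_arm([
  [0,0,-0.2,-0.1,1],
  [0,0,-0.2,-0.1,1],
  [0,0,-0.2,-0.1,1],
])

```text
time: 17.4
tool_pos: [0.5939, 0.1239, 0.0697]
tool_rot: [3.142, 0.0, 3.026]
contact_force: [0.6, -0.2, 0.6]
opening: 0.0498
grip_force: 25.0
```

```bash
python3 o.py
```

```text
[0.5939 0.1239 0.0697] [3.142 0.    3.026] [ 0.58 -0.25  0.63] [ 0.019 -0.265 -0.029] q6 -1.375
```

move_arm([
  [0,0,-0.2,-0.1,1],
  [0,0,-0.2,-0.1,1],
  [0,0,-0.2,-0.1,1],
])

```text
time: 17.7
tool_pos: [0.5945, 0.1237, 0.0696]
tool_rot: [3.141, 0.002, 2.726]
contact_force: [1.3, -0.9, 2.3]
opening: 0.0499
grip_force: 25.0
```

```bash
python3 o.py
```

```text
[0.5945 0.1237 0.0696] [3.141e+00 2.000e-03 2.726e+00] [ 1.34 -0.85  2.26] [-0.111 -0.311  0.067] q6 -1.075
```

move_arm([
  [0,0,-0.2,-0.1,1],
  [0,0,-0.2,-0.1,1],
  [0,0,-0.2,-0.1,1],
])

```text
time: 18.0
tool_pos: [0.5944, 0.1243, 0.0692]
tool_rot: [3.14, 0.001, 2.426]
contact_force: [0.2, 2.6, 3.8]
opening: 0.0494
grip_force: 25.0
```

```bash
python3 o.py
```

```text
[0.5944 0.1243 0.0692] [3.140e+00 1.000e-03 2.426e+00] [0.17 2.64 3.77] [0.166 0.014 0.218] q6 -0.776
```

move_arm([
  [0,0,0.3,0,1],
  [0,0,0.2,0,1],
])

```text
time: 18.2
tool_pos: [0.5944, 0.1242, 0.0693]
tool_rot: [3.14, 0.001, 2.433]
contact_force: [3.0, 3.1, 0.5]
opening: 0.0496
grip_force: 25.0
```

```bash
python3 o.py
```

```text
[0.5944 0.1242 0.0693] [3.140e+00 1.000e-03 2.433e+00] [2.95 3.11 0.46] [ 0.261 -0.434 -0.133] q6 -0.782
```

move_arm([
  [0,0,-0.1,-0.05,1],
  [0,0,0,0,1],
])

```text
time: 18.4
tool_pos: [0.5942, 0.1243, 0.0692]
tool_rot: [3.14, 0.001, 2.382]
contact_force: [2.5, 3.2, 2.9]
opening: 0.0498
grip_force: 25.0
```

```bash
python3 o.py
```

```text
[0.5942 0.1243 0.0692] [3.140e+00 1.000e-03 2.382e+00] [2.45 3.15 2.88] [ 0.348 -0.324  0.132] q6 -0.732
```

move_arm([
  [0,0,0,-0.04,1],
])

```text
time: 18.5
tool_pos: [0.5942, 0.1243, 0.0692]
tool_rot: [3.14, 0.001, 2.343]
contact_force: [2.1, 3.0, 1.8]
opening: 0.0496
grip_force: 25.0
```

```bash
python3 o.py
```

```text
[0.5942 0.1243 0.0692] [3.140e+00 1.000e-03 2.343e+00] [2.15 2.98 1.78] [ 0.353 -0.342  0.342] q6 -0.693
```

move_arm([
  [0,0,0,-0.04,1],
])

```text
time: 18.6
tool_pos: [0.5941, 0.1243, 0.0691]
tool_rot: [3.141, 0.0, 2.303]
contact_force: [2.5, 4.0, 3.1]
opening: 0.0495
grip_force: 25.0
```

```bash
python3 o.py
```

```text
[0.5941 0.1243 0.0691] [3.141 0.    2.303] [2.49 3.99 3.06] [ 0.366 -0.292  0.414] q6 -0.652
```

move_arm([
  [0,0,0,0,1],
  [0,0,0,0,1],
])

```text
time: 18.8
tool_pos: [0.594, 0.1243, 0.0691]
tool_rot: [3.141, 0.0, 2.303]
contact_force: [3.5, 3.7, 2.7]
opening: 0.0496
grip_force: 25.0
```

```bash
python3 o.py
```

```text
[0.594  0.1243 0.0691] [3.141 0.    2.303] [3.53 3.65 2.67] [ 0.504 -0.334  0.188] q6 -0.653
```

Torque while turning rose to about 0.41 N m, and held about 0.19 N m when stopped, so the nut is bearing firmly. Now I'll back off a quarter turn.

move_arm([
  [0,0,0.1,0.12,1],
  [0,0,0.1,0.14,1],
  [0,0,0.2,0.14,1],
  [0,0,0.3,0.14,1],
  [0,0,0.3,0.14,1],
  [0,0,0.3,0.14,1],
  [0,0,0.3,0.14,1],
  [0,0,0.3,0.14,1],
  [0,0,0.3,0.14,1],
  [0,0,0.3,0.14,1],
  [0,0,0.2,0.14,1],
  [0,0,0,0.05,1],
])

```text
time: 20.0
tool_pos: [0.5935, 0.1236, 0.0711]
tool_rot: [3.141, -0.001, -2.407]
contact_force: [1.6, 1.9, 0.8]
opening: 0.0497
grip_force: 25.0
```

```bash
python3 o.py
```

```text
[0.5935 0.1236 0.0711] [ 3.141e+00 -1.000e-03 -2.407e+00] [1.62 1.93 0.76] [ 0.398 -0.334 -0.066] q6 -2.227
```

move_arm([
  [0,0,0,0,0.3],
  [0,0,0,0,-0.4],
  [0,0,0,0,-0.4],
  [0,0,0,0,-0.4],
  [0,0,5,0,-0.4],
  [0,0,15,0,-0.4],
  [0,0,25,0,-0.4],
  [0,0,25,0,-0.4],
  [0,0,20,0,-0.4],
  [0,0,0,0,-0.4],
])

```text
time: 21.0
tool_pos: [0.5954, 0.124, 0.1651]
tool_rot: [-3.138, 0.005, -2.413]
contact_force: [0.3, -0.2, 0.6]
opening: 0.0645
grip_force: 0.0
```

```bash
python3 o.py; python3 - <<'E'
from h import *
s=monitor.observe(); im=vision.read_camera("wrist")
u,v=proj("wrist",[.5935,.124,.075],s); print(u,v)
u,v=int(u),int(v); c=im[v-50:v+35,u-60:u+60,::-1]
cv2.imwrite("pics/w5c.png",cv2.convertScaleAbs(cv2.resize(c,None,fx=6.5,fy=6.5,interpolation=cv2.INTER_CUBIC),alpha=1.2))
E
```

```text
[0.5954 0.124  0.1651] [-3.138  0.005 -2.413] [ 0.35 -0.16  0.61] [ 0.167 -0.08   0.023] q6 -2.22
255.07619646856847 193.92441399757067
```

View pics/w5c.png

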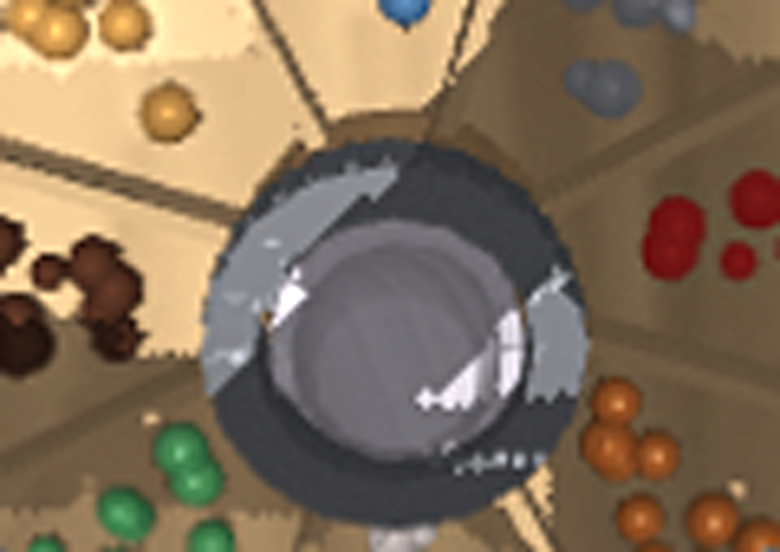

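The picture shows the nut seated level and concentric on the spindle at crop centre (395,330), with the tray flat and the fingers clear.

```bash
python3 -c "
from cell import workorder
print(workorder.hand_in())"
```

```text
the job is handed in; nothing more can be done
None
```

I wound the nut down until the turning moment showed it bearing firmly on the hub, backed it off a quarter turn, released it and handed the job in at about 21 s; no verdict came back, and I judged the bearing force (about 12–25 N) from the moment and the final clearance (about 2 mm) from the arm's height.

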